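# Zero the row counter on the stool

## Robot

A 6-joint arm with a two-finger parallel gripper is mounted at the origin on the work surface. World frame = base frame: x ahead of the robot, y to its left, z up, the work surface at z = 0. Lengths are in m, angles in degrees, forces in N, time in s.
With the tool pointing down it reaches from about 0.35 to 0.85 m from the base axis. Payload 8.1 kg.
Tool frame: the origin (TCP) lies between the finger pads; the fingertips stand ahead of it and the grasp point (between the pads) lies 3 mm ahead of it (tcp_to_tips is the y of the fingertips in the tool frame, in m); y points along the fingers, x is the direction in which the jaws open and shut, and the axes are right-handed (so a half turn about y gives the same grasp; the last joint's range is limited). The gripper opens to 93 mm and grips with 3 to 60 N. Pads are 15 mm wide; open, the fingers measure 128 mm over their backs; the gripper's body (75 mm by 188 mm) begins 65 mm behind the grasp point.
Start: joints at [58.591, 7.471, 85.268, -0, 87.261, -4.893], TCP at [0.268, 0.537, 0.241] pointing down, gripper open.
Joint ranges: [-169.43, 169.43], [-51.17, 129.36], [1.28, 143.12], [-76.62, 256.62], [0, 156.53], [-152.29, 152.29]. Speed limits (degrees/s): [136.94, 136.94, 159.86, 180, 180, 180].

## Interface

Orientations are given as [roll, pitch, yaw] about the fixed x, y, z axes, in that order (R = Rz(yaw) Ry(pitch) Rx(roll)).
In Python, from plant import get_state, capture, job_done, tcp_to_tips gives the robot as it stands.
- The arm moves only by the tool play_rows, never from a script. Its argument "moves" is a list of rows, each a list of 5 numbers: the gripper command: -1 is shut, 1 is fully open, values between are in proportion, then the shift along the world's x, y, z in units of 50 mm (1.0 is 50 mm), then the turn about the world's z in units of 8 degrees (1.0 is 8 degrees). A call has 1 to 12 rows; each row is the pose to reach, as a shift and turn from the pose measured when the call began; what a row does not reach only later rows make up. A row lasts 1/10 s, in which the tool goes at most 50 mm and 8.59 degrees, less where a joint would pass 70% of its speed; a pose out of reach is approached as far as the arm can. A call with a gripper value outside its range is refused whole. The fingers move at their own pace and stop on an object; "force" is the grip in N (left out, the last holds). Time passes only in rows, so rows that repeat a pose let the fingers close. It gives the time, the measured TCP pose, the force and the opening at its end, in the units of the state.
- get_state(): the state, without advancing time (a new reading comes with each control period).
- capture(name): name is "scene" or "side" or "wrist"; returns a dict with "image" (400x640x3 uint8, red, green, blue), "K" (3x3 intrinsics, pixels), "k1" (the pictures are not rectified: a ray, as slopes to the right and down, at radius r is drawn at 1 + k1 r^2 times it, then the intrinsics apply), "rvec" (rotation vector, rad) and "tvec" (3), from world to camera coordinates, as OpenCV has them; the wrist camera has in their place "T_tool_cam" (4x4, takes a point from camera to tool coordinates, whose origin is the TCP and whose axes are the tool frame's). Camera axes: x right, y down, z forward; pixel columns grow to the right and rows downward; lengths in m; the calibration is good to about 2 mm. A picture is of the moment at which its call begins: read the wrist's pose just before it. There is no depth.
- job_done(): hands the job in, once; it reports no verdict.
The state is a dict: "time": time; "joint_positions": joint angles; "qvel": joint speeds; "joint_efforts": joint torques, N m; "tcp_pos": TCP position; "tool_rot": TCP orientation; "force": force on the tool from outside, world axes, zero at the start; "ft_torque": the same for the moment, N m; "opening": finger opening in m.
Only numpy, scipy, OpenCV 4.12 (cv2) and the standard library are available. Lean on these libraries where they do the work, as an engineer would, in place of code of your own. Each camera call takes 0.05 s, during which the arm holds its last target.

## Task

Zero the embroidery row counter on the stool: with a fingertip, lightly flick the teeth at the edge of its wheel to click it round anticlockwise (seen from above) until the tooth with the dark strip clicks home at the pointer on the base, never running past it. Only push the wheel: do not pinch, lift or shove the counter along, and leave the jar, the glass dome, the hoop and the coaster where they are.

Things in the scene. Friction and masses are not known exactly. Their poses are not given: they have to be found in the camera images.
- counter: Row counter, loose on the stool top (z = 0), about 1.5 kg, 48 mm high. Origin: centre of its underside, on the wheel's axis; z up; x points level from the axis to the pointer. Dark round foot of radius 78 mm, 8 mm thick; drum of radius 46 mm from 8 to 32 mm height; white flat wheel above. The pointer, a white arrow on a dark tongue of the foot out to 106 mm from the axis, is 12 mm high, below the wheel.
- wheel (a joint): Angle of the wheel, rad, growing anticlockwise seen from above; 0: striped tooth at the pointer. A spring detent holds every multiple of pi/4 (a click): pushed over half a click it snaps on into the next, pushed less it springs back. 1 to 3 N at the teeth turns it; it does not coast past the next click. Starts 2, 3 or 4 clicks before zero (-1.57, -2.36, -3.14).
- axis (a point): On the wheel's axis at mid-height of the teeth, 41 mm above the stool. White disc of radius 46 mm, 10 mm thick, with 8 straight radial teeth 45 degrees apart, 8 mm wide, 14 mm high (34 to 48 mm above the stool), reaching 68 mm from the axis. At the clicks they stand at 0, 45, 90.. degrees from the counter's x axis. Between and outside the teeth it is free down to the foot, 8 mm above the stool.
- zero_tooth (a point): Outer end, at mid-height, of the striped tooth, 68 mm from the axis: a thin dark strip runs along its top and inward over the disc. It turns with the wheel.
- pointer (a point): Tip of the white arrow on the counter's foot, 72 mm from the axis along the counter's x axis, 12 mm above the stool top.
- jar: Clear plastic button jar with a white lid, 62 mm across, 75 mm high, loose. Origin: centre of its underside.
- dome: Glass magnifier dome, 72 mm across, 33 mm high, loose. Origin: centre of its underside.
- hoop: Small brass-rimmed embroidery hoop lying flat, 93 mm across, 12 mm high, with a small clamp block at its side, loose. Origin: its centre, underside.
- coaster: Round red silicone coaster, 90 mm across, 6 mm thick, loose. Origin: centre of its underside.

How it is judged (in metres and radians):
At the end, for the whole second after the job is handed in: The wheel rests in its zero click (within 0.12 rad), the counter stands flat within 25 mm of where it stood, and the jar, dome, hoop and coaster are within 15 mm of where they were (value of joint wheel between -0.12 and 0.12 rad and velocity of joint wheel between -0.1 and 0.1 rad/s and distance of counter from where it was at the start of the episode below 0.025 m and height (world z) of counter below 0.008 m and angle between counter's own z axis and vertical below 0.05 rad and distance of each of jar, dome, hoop, coaster from where it was at the start of the episode below 0.015 m); the robot touches nothing.
It fails at once if the wheel is turned on past zero (value of joint wheel above 0.42 rad).
It fails at once if the wheel is turned back, away from zero by the wrong way round (value of joint wheel below -4 rad).
It fails at once if the counter is pressed or pinched hard (over 20 N) (contact force between the fingers and counter above 20 N).
It fails at once if the counter is lifted, tipped, or shoved more than 25 mm (height (world z) of counter above 0.008 m or angle between counter's own z axis and vertical above 0.12 rad or distance of counter from where it was at the start of the episode above 0.025 m).
It fails at once if the jar, dome, hoop or coaster is moved more than 15 mm (distance of any of jar, dome, hoop, coaster from where it was at the start of the episode above 0.015 m).
It also fails if it takes over 64 s, if anything falls off the work surface, if the arm or the gripper's body presses on something with over 40 N, if the wrist force passes 120 N, or if a joint passes its speed limit or range.

## Working session

There is one attempt and no reset: what is moved stays moved. The work goes in short steps, Python scripts to look and compute and a tool call to move; the robot and the scene stay as the last step left them, time stands still between calls to the robot, and variables do not carry over. Pictures are saved under pics/ and viewed, and the job is handed in when it is done.

Besides the shell and the picture viewer there is one more tool, called after "Request:" as a command line: name --pt "numbers of a row" for each row, then --argument value for the rest. play_rows: Moves the arm, as the interface text tells. Its arguments: {"type":"object","properties":{"moves":{"type":"array","items":{"type":"array","items":{"type":"number"}}},"force":{"type":"number"}},"required":["moves"]}

```bash
mkdir -p pics; ls; python3 - <<'E'
from plant import *
import cv2
s=get_state(); print(s, tcp_to_tips)
for n in("scene","side","wrist"):
    c=capture(n); cv2.imwrite(f"pics/{n}0.png",c["image"][:,:,::-1])
    print(n,{k:v for k,v in c.items() if k!="image"})
E
```

```text
pics
{'time': 0.0, 'joint_positions': array([ 5.85906567e+01,  7.51439602e+00,  8.53279247e+01, -7.30261677e-05,
        8.72613362e+01, -4.89389086e+00]), 'qvel': array([ 0.00101499, -0.04228256,  0.04033802,  0.04414698, -0.02077753,
       -0.10805281]), 'joint_efforts': array([ 3.75452203e-06, -5.59862101e+01, -4.91750264e+01,  7.69929565e-02,
        3.55582440e-02, -2.10475346e-04]), 'tcp_pos': array([0.26758027, 0.53644978, 0.23960782]), 'tool_rot': array([-89.99122962,   0.10328526,  63.48455906]), 'force': array([-0.08115393, -0.54375683, -0.93043758]), 'ft_torque': array([ 0.03648237,  0.00237906, -0.03042263]), 'opening': 0.09272633543249825} 0.022
scene {'K': array([[498.35468687,   0.        , 312.22499214],
       [  0.        , 498.35468687, 196.15823905],
       [  0.        ,   0.        ,   1.        ]]), 'k1': -0.13205543934591724, 'rvec': array([ 1.06012428,  2.34562718, -1.04859063]), 'tvec': array([ 0.46162682, -0.29077208,  1.51299656])}
side {'K': array([[470.51368131,   0.        , 313.89015237],
       [  0.        , 470.51368131, 200.14342715],
       [  0.        ,   0.        ,   1.        ]]), 'k1': -0.12873749125314357, 'rvec': array([ 2.18285095, -0.74699183,  0.33771494]), 'tvec': array([-0.54502194,  0.31243234,  0.56724967])}
wrist {'K': array([[306.44649464,   0.        , 316.17147847],
       [  0.        , 306.44649464, 199.67241039],
       [  0.        ,   0.        ,   1.        ]]), 'k1': -0.04136301035486164, 'T_tool_cam': array([[ 9.99999920e-01,  2.52551438e-04,  3.11173325e-04,
        -7.57128100e-04],
       [-2.38808348e-04, -2.48033668e-01,  9.68751383e-01,
        -1.43708996e-01],
       [ 3.21841016e-04, -9.68751380e-01, -2.48033588e-01,
         6.69736434e-02],
       [ 0.00000000e+00,  0.00000000e+00,  0.00000000e+00,
         1.00000000e+00]])}
```

View pics/scene0.png

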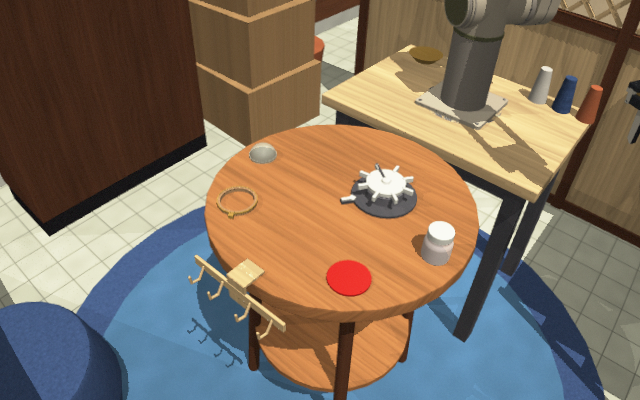

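View pics/side0.png

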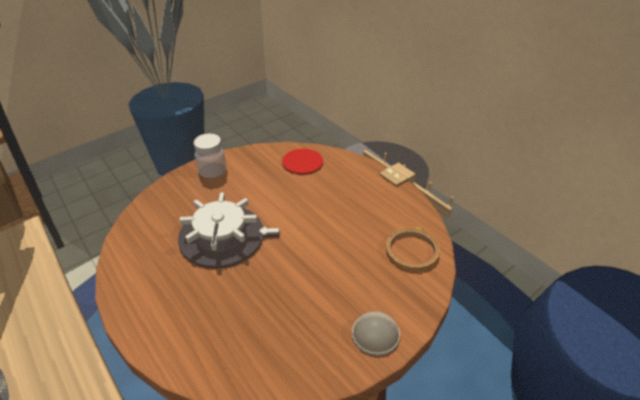

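View pics/wrist0.png

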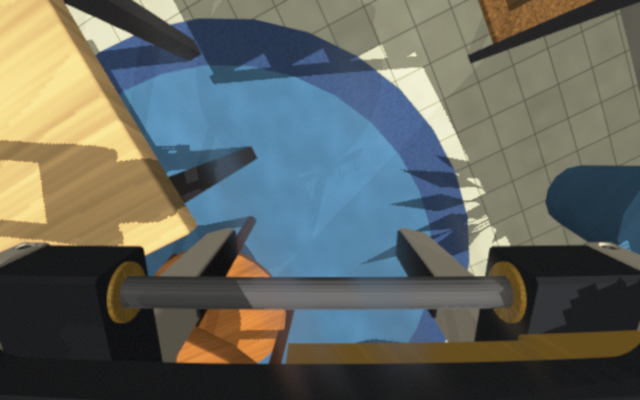

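The scene view shows the counter at about (386,188) with its pointer arrow at (347,199). The side view shows it at (218,220) with its pointer to the right at (270,232) and the dark strip towards (215,240). I'll enlarge both.

```bash
python3 - <<'E'
import cv2
a=cv2.imread("pics/scene0.png")[140:230,320:440]; b=cv2.imread("pics/side0.png")[180:280,160:290]
cv2.imwrite("pics/a.png",cv2.resize(a,None,fx=6,fy=6,interpolation=cv2.INTER_CUBIC))
cv2.imwrite("pics/b.png",cv2.resize(b,None,fx=6,fy=6,interpolation=cv2.INTER_CUBIC))
E
```

```text
(no output)
```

View pics/a.png

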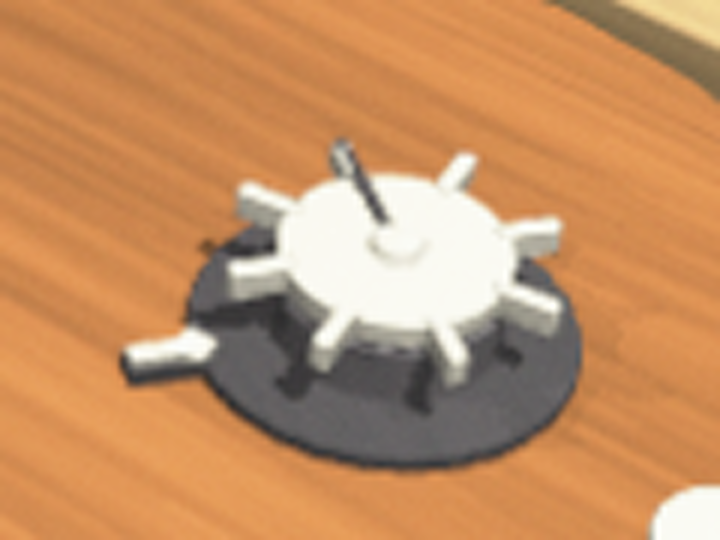

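View pics/b.png

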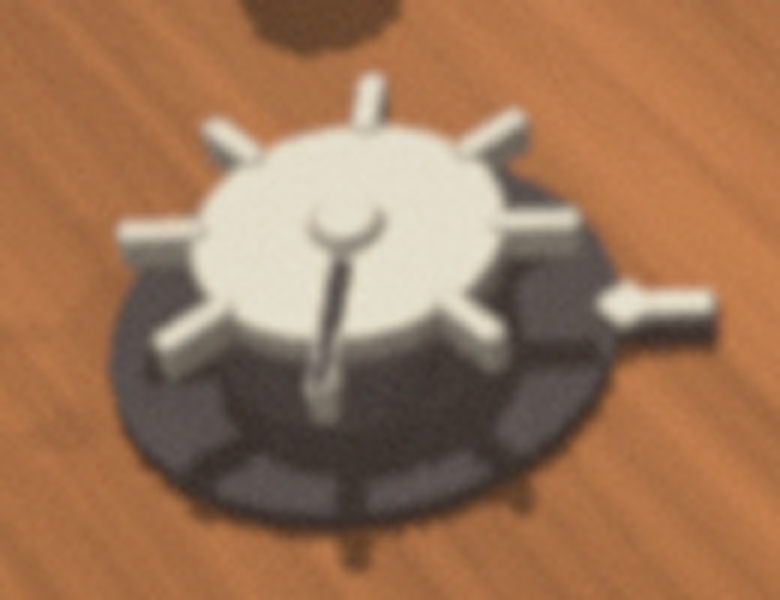

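```bash
cat > h.py <<'E'
import numpy as np, cv2
from plant import *
from scipy.optimize import least_squares
def proj(c,P):
    R,_=cv2.Rodrigues(c["rvec"]); q=np.atleast_2d(P)@R.T+c["tvec"]; s=q[:,:2]/q[:,2:]
    s=s*(1+c["k1"]*(s**2).sum(1,keepdims=True)); return s@c["K"][:2,:2].T+c["K"][:2,2]
def ground(c,uv,z):
    f=lambda p: proj(c,[p[0],p[1],z])[0]-uv
    return least_squares(f,[0.3,0.5]).x
E
python3 - <<'E'
from h import *
S=capture("scene");D=capture("side")
A=np.array([(340,147),(243,188),(232,267),(322,348),(455,362),(553,308),(558,223),(467,157)])/6+[320,140]
B=np.array([(322,385),(500,340),(578,215),(520,118),(370,78),(210,125),(122,230),(162,345)])/6+[160,180]
A-= .42; B-=.42
def pts(p):
    a=p[2]+np.arange(8)*np.pi/4
    return np.c_[p[0]+.068*np.cos(a),p[1]+.068*np.sin(a),np.full(8,.048)]
for nm,cs in (("scene",[(S,A)]),("side",[(D,B)]),("both",[(S,A),(D,B)])):
    f=lambda p: np.concatenate([(proj(c,pts(p))-u).ravel() for c,u in cs])
    r=least_squares(f,[.3,.5,-1.]); print(nm,r.x,np.degrees(r.x[2]),np.sqrt(np.mean(r.fun**2)))
# pointer tip: scene crop (217,343), side crop (597,300)
t1=ground(S,np.array([215,343])/6+[319.6,139.6],.012);t2=ground(D,np.array([597,300])/6+[159.6,179.6],.012)
print("tip",t1,t2)
x=r.x
for t in(t1,t2): print(np.degrees(np.arctan2(*(t-x[:2])[::-1])),np.hypot(*(t-x[:2])))
# others
for n,uv,c,z in(("jar",(440,229),S,.075),("jar",(207,141),D,.075),("dome",(263,153),S,.01),("dome",(376,334),D,.01),("coaster",(349,277),S,.006),("coaster",(302,161),D,.006),("hoop",(237,202),S,.006),("hoop",(413,249),D,.006)): print(n,ground(c,np.array(uv),z))
E
```

```text
scene [ 0.53187319  0.07066922 -2.19479375] -125.75241868532561 0.6001602899584865
side [ 0.52776466  0.06702994 -2.18407249] -125.13813583848157 0.5746185805363879
both [ 0.52877621  0.06852744 -2.18792729] -125.35899960650829 0.8677374505839136
tip [0.58850875 0.02996491] [0.58607717 0.02851975]
-32.84575122379704 0.07109883690617065
-34.9228538873779 0.06988572559376299
jar [0.61284486 0.25494675]
jar [0.61002919 0.25438278]
dome [ 0.61010168 -0.25011701]
dome [ 0.60318968 -0.26022618]
coaster [0.78290056 0.16195687]
coaster [0.77671578 0.15553701]
hoop [ 0.77976334 -0.16437446]
hoop [ 0.77487367 -0.17233321]
```

The strip sits 90° clockwise of the pointer, so the wheel is at -1.57 and needs 2 clicks. The axis is near (0.529, 0.068) with the pointer at about -35°. I'll shut the gripper and move above the gap at about 32°, between the teeth at 10° and 55°, with the jaw axis radial.

Request:
play_rows --pt "-1 0.5 -0.7 0 -0.4" --pt "-1 1.0 -1.4 0 -0.8" --pt "-1 1.6 -2.1 0 -1.2" --pt "-1 2.1 -2.9 0 -1.6" --pt "-1 2.7 -3.6 0 -2.0" --pt "-1 3.2 -4.3 0 -2.4" --pt "-1 3.7 -5.0 0 -2.8" --pt "-1 4.3 -5.8 0 -3.2" --pt "-1 4.8 -6.5 0 -3.6" --pt "-1 5.6 -7.6 0 -3.9" --pt "-1 6.4 -8.6 0 -3.9" --pt "-1 6.4 -8.6 0 -3.9" --force 5

```text
time: 1.45
tcp_pos: [0.5892, 0.1036, 0.24]
tool_rot: [-90.0, 0.1, 32.2]
force: [-0.8, 0.6, 0.3]
opening: 0.0025
```

```bash
python3 - <<'E'
from h import *
for n in("scene","wrist","side"):
    c=capture(n); cv2.imwrite(f"pics/{n}1.png",c["image"][:,:,::-1])
print(get_state()["opening"])
E
```

```text
0.00024066864945910822
```

View pics/wrist1.png

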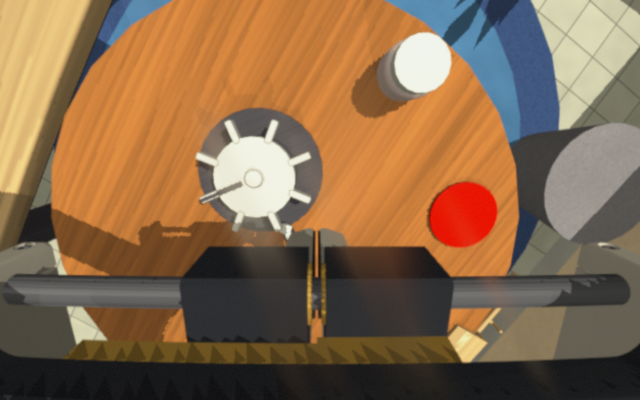

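View pics/side1.png

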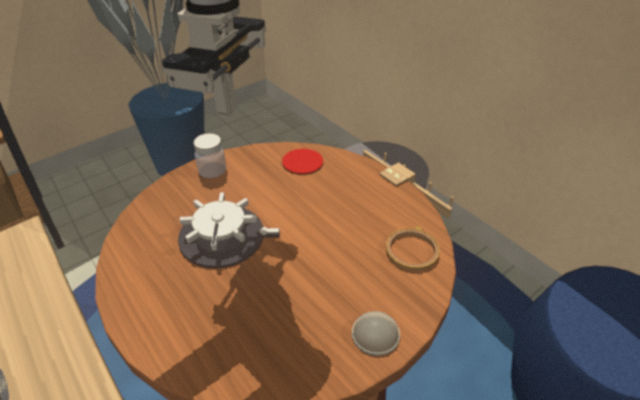

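View pics/scene1.png

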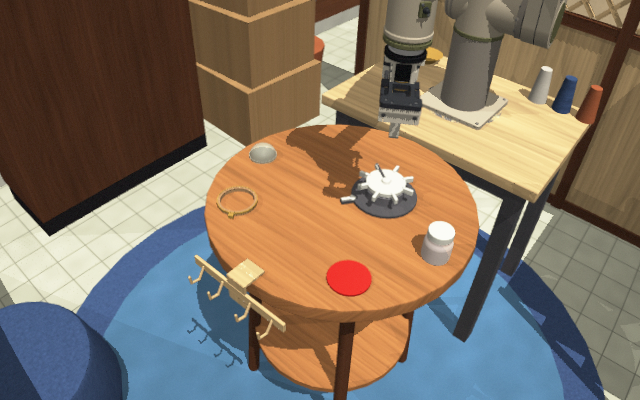

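The wrist view shows the counter hub at (254,178), the strip's tooth end at about (203,199) and the shut fingertips near (315,237). I'll cross-check the axis with this camera.

```bash
cat >> h.py <<'E'
def wrist():
    from scipy.spatial.transform import Rotation as Ro
    s=get_state(); c=capture("wrist"); T=np.eye(4); T[:3,:3]=Ro.from_euler("xyz",s["tool_rot"],degrees=True).as_matrix(); T[:3,3]=s["tcp_pos"]
    M=np.linalg.inv(T@c["T_tool_cam"]); c["rvec"]=cv2.Rodrigues(M[:3,:3])[0].ravel(); c["tvec"]=M[:3,3]; return s,c
E
python3 - <<'E'
from h import *
s,c=wrist()
print(s["tcp_pos"],s["tool_rot"])
p=np.array([.5288,.0685]);a=np.radians(-125.4)+np.arange(8)*np.pi/4
print(proj(c,np.c_[p[0]+.068*np.cos(a),p[1]+.068*np.sin(a),np.full(8,.048)]).round(1)); print(proj(c,[*p,.05]))
print(proj(c,[*(s["tcp_pos"]-[0,0,.022])]))
im=c["image"][90:250,180:340,::-1]
cv2.imwrite("pics/w1.png",cv2.resize(im,None,fx=4,fy=4,interpolation=cv2.INTER_CUBIC))
E
```

```text
[0.58837698 0.10478238 0.23960356] [-89.97915149   0.09306882  32.0908064 ]
[[200.1 204.8]
 [234.3 235.3]
 [278.7 235.4]
 [310.2 204.9]
 [309.9 159. ]
 [275.3 124.5]
 [226.7 124.7]
 [195.8 159.2]]
[[253.38790872 182.74182982]]
[[315.98840345 240.5267137 ]]
```

View pics/w1.png

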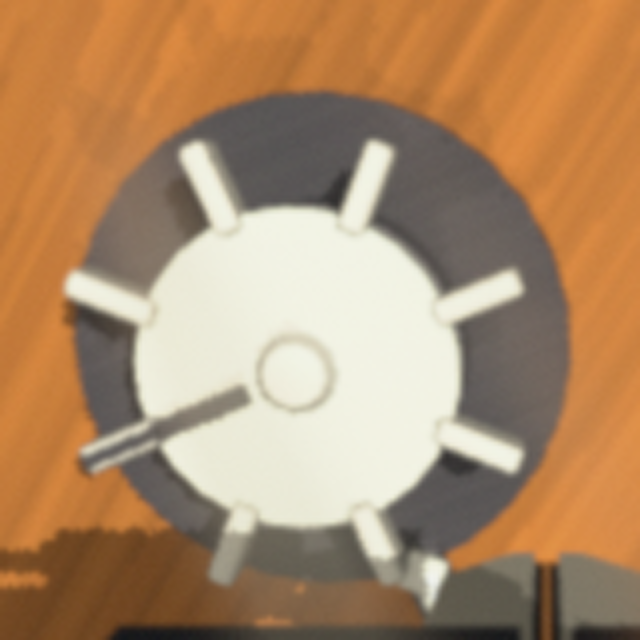

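The wrist view agrees within about 1–2 px (about 2 mm). Its projection of the fingertip also falls into the gap. Next I descend into the gap to a tip height of about 26 mm.

Request:
play_rows --pt "-1 0.04 0.04 -0.5 0" --pt "-1 0.04 0.04 -1.1 0" --pt "-1 0.04 0.04 -1.7 0" --pt "-1 0.04 0.04 -2.2 0" --pt "-1 0.04 0.04 -2.7 0" --pt "-1 0.04 0.04 -3.1 0" --pt "-1 0.04 0.04 -3.4 0" --pt "-1 0.04 0.04 -3.6 0" --pt "-1 0.04 0.04 -3.75 0" --pt "-1 0.04 0.04 -3.82 0" --pt "-1 0.04 0.04 -3.82 0" --pt "-1 0.04 0.04 -3.82 0"

```text
time: 2.85
tcp_pos: [0.5903, 0.1082, 0.0495]
tool_rot: [-90.0, 0.0, 32.2]
force: [-0.3, 0.8, 1.4]
opening: 0.0005
```

```bash
python3 - <<'E'
from h import *
s,c=wrist(); print(s["tcp_pos"],s["tool_rot"],s["force"])
cv2.imwrite("pics/w2.png",c["image"][:,:,::-1])
c=capture("scene"); cv2.imwrite("pics/s2.png",cv2.resize(c["image"][120:240,310:450,::-1],None,fx=5,fy=5,interpolation=cv2.INTER_CUBIC))
E
```

```text
[0.59033394 0.10817084 0.04951947] [-8.99855480e+01  2.51472831e-02  3.21804436e+01] [-0.33116594  0.79664151  1.36282509]
```

View pics/w2.png

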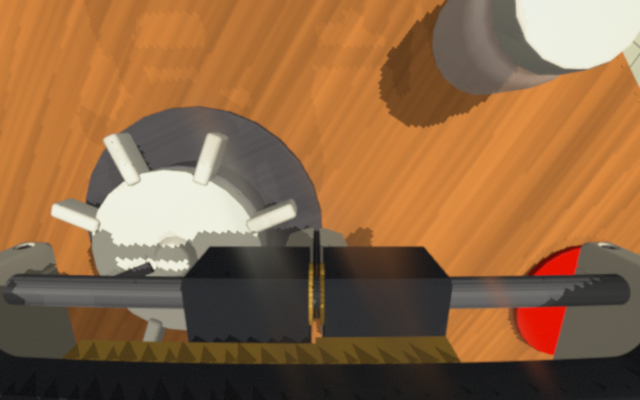

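View pics/s2.png

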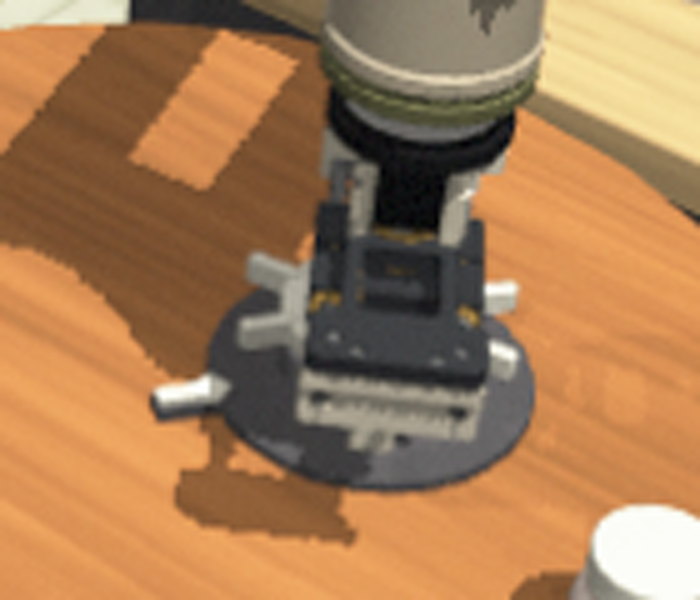

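The finger is down in the gap and touching nothing. I'll work out the arc about the axis.

```bash
python3 - <<'E'
import numpy as np
c=np.array([.529,.0685]);p0=np.array([.5903,.1082]);
for a in (36,39,42,44,46,48,50,52,54,56,58,60,62,64,66,68,70,72,74,76):
    p=c+.0725*np.array([np.cos(np.radians(a)),np.sin(np.radians(a))]); print(a,((p-p0)/.05).round(2),round((a-32.2)/8,2))
E
```

```text
36 [-0.05  0.06] 0.47
39 [-0.1   0.12] 0.85
42 [-0.15  0.18] 1.22
44 [-0.18  0.21] 1.47
46 [-0.22  0.25] 1.72
48 [-0.26  0.28] 1.97
50 [-0.29  0.32] 2.22
52 [-0.33  0.35] 2.47
54 [-0.37  0.38] 2.72
56 [-0.42  0.41] 2.97
58 [-0.46  0.44] 3.22
60 [-0.5   0.46] 3.47
62 [-0.55  0.49] 3.72
64 [-0.59  0.51] 3.97
66 [-0.64  0.53] 4.22
68 [-0.68  0.55] 4.47
70 [-0.73  0.57] 4.72
72 [-0.78  0.59] 4.97
74 [-0.83  0.6 ] 5.22
76 [-0.88  0.61] 5.47
```

Request:
play_rows --pt "-1 -0.05 0.06 0 0.47" --pt "-1 -0.1 0.12 0 0.85" --pt "-1 -0.15 0.18 0 1.22" --pt "-1 -0.18 0.21 0 1.47" --pt "-1 -0.22 0.25 0 1.72" --pt "-1 -0.26 0.28 0 1.97" --pt "-1 -0.29 0.32 0 2.22" --pt "-1 -0.33 0.35 0 2.47" --pt "-1 -0.33 0.35 0 2.47"

```text
time: 3.85
tcp_pos: [0.5745, 0.1257, 0.0503]
tool_rot: [-90.1, -0.0, 52.0]
force: [1.5, -1.0, -0.2]
opening: 0.0006
```

```bash
cat > look.py <<'E'
import sys
from h import *
n=sys.argv[1]
s,c=wrist(); print(s["tcp_pos"],s["tool_rot"],s["force"],s["time"])
d=capture("side");e=capture("scene")
r=lambda im,f:cv2.resize(im[:,:,::-1],None,fx=f,fy=f,interpolation=cv2.INTER_CUBIC)
W=r(c["image"],.625); X=r(d["image"][160:285,140:300],2.5); 
Y=r(e["image"][130:230,320:440],3.3)
o=np.zeros((600,800,3),np.uint8)
o[:250,:400]=W; o[:X.shape[0],400:]=X[:,:400]; o[250:250+Y.shape[0]][:,:Y.shape[1]]=Y[:350,:]
cv2.imwrite(f"pics/{n}.png",o)
E
python3 look.py l3
```

```text
[0.57447364 0.12565591 0.05029985] [-9.00570832e+01 -4.04701991e-02  5.19670822e+01] [ 1.54112298 -1.00498177 -0.20770937] 3.85
```

View pics/l3.png

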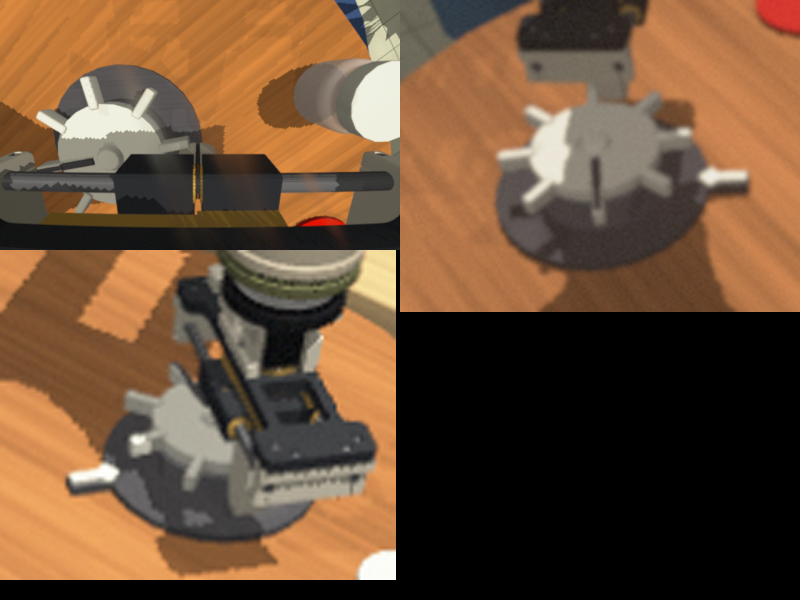

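The finger is touching the tooth at about 1.8 N with the wheel starting to turn. I continue the arc.

Request:
play_rows --pt "-1 -0.04 0.03 0 0.25" --pt "-1 -0.09 0.06 0 0.5" --pt "-1 -0.13 0.09 0 0.75" --pt "-1 -0.17 0.11 0 1.0" --pt "-1 -0.22 0.14 0 1.25" --pt "-1 -0.26 0.16 0 1.5" --pt "-1 -0.31 0.18 0 1.75" --pt "-1 -0.35 0.2 0 2.0" --pt "-1 -0.4 0.22 0 2.25" --pt "-1 -0.4 0.22 0 2.25"

```text
time: 5.0
tcp_pos: [0.5541, 0.1367, 0.0501]
tool_rot: [-90.0, -0.0, 69.9]
force: [0.1, -0.7, -0.0]
opening: 0.0005
```

```bash
python3 look.py l4
```

```text
[0.55411909 0.13667367 0.05010381] [-9.00052225e+01 -2.73083765e-02  6.98749787e+01] [ 0.12847502 -0.65525244 -0.0413503 ] 5.0
```

View pics/l4.png

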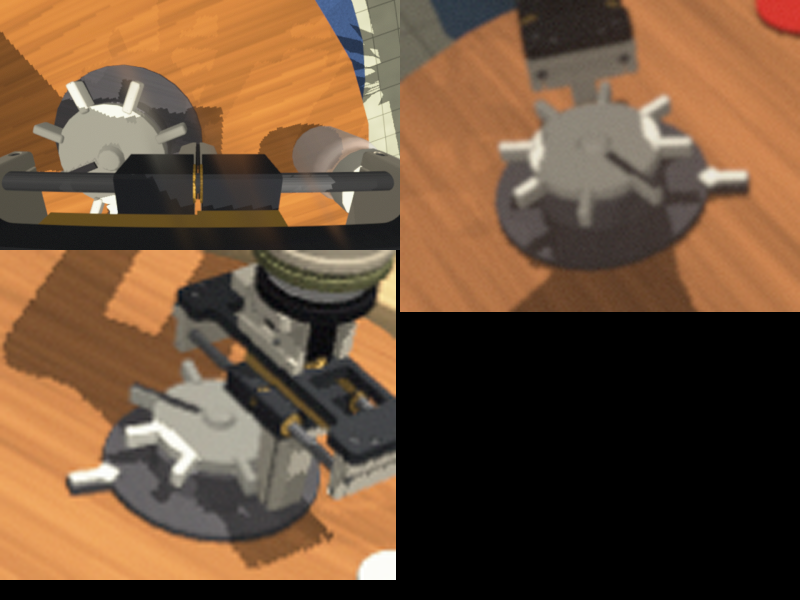

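One click is done: the side view shows the strip now one tooth before the pointer, and the force is back near zero. The finger is behind the same tooth, now near 100°, so I continue the arc for the last click.

```bash
python3 - <<'E'
import numpy as np
c=np.array([.529,.0685])
for p0,t,A in (((.5541,.1367),69.9,(73,76,79,82,84,86,88,90,92,94)),):
  for a in A:
    p=c+.0725*np.array([np.cos(np.radians(a)),np.sin(np.radians(a))]); print(a,((p-p0)/.05).round(2),round((a-t)/8,2))
from h import get_state; print(get_state()["joint_positions"])
E
```

```text
73 [-0.08  0.02] 0.39
76 [-0.15  0.04] 0.76
79 [-0.23  0.06] 1.14
82 [-0.3   0.07] 1.51
84 [-0.35  0.08] 1.76
86 [-0.4   0.08] 2.01
88 [-0.45  0.09] 2.26
90 [-0.5   0.09] 2.51
92 [-0.55  0.09] 2.76
94 [-0.6   0.08] 3.01
[ 8.68293461e+00  1.29501126e+01  9.99556370e+01  1.57579715e-02
  6.70444919e+01 -6.11245845e+01]
```

Request:
play_rows --pt "-1 -0.08 0.02 0 0.39" --pt "-1 -0.15 0.04 0 0.76" --pt "-1 -0.23 0.06 0 1.14" --pt "-1 -0.3 0.07 0 1.51" --pt "-1 -0.35 0.08 0 1.76" --pt "-1 -0.4 0.08 0 2.01" --pt "-1 -0.45 0.09 0 2.26" --pt "-1 -0.5 0.09 0 2.51" --pt "-1 -0.55 0.09 0 2.76" --pt "-1 -0.6 0.08 0 3.01" --pt "-1 -0.6 0.08 0 3.01"

```text
time: 6.25
tcp_pos: [0.5249, 0.1408, 0.0505]
tool_rot: [-90.1, -0.1, 93.9]
force: [1.6, 1.6, 0.1]
opening: 0.0003
```

```bash
python3 look.py l5; python3 - <<'E'
import numpy as np
from plant import get_state
s=get_state();p0=s["tcp_pos"][:2];t=s["tool_rot"][2]
c=np.array([.529,.0685])
for a in (96,98,100,102,104,106,108,110,112,114,115):
    p=c+.0725*np.array([np.cos(np.radians(a)),np.sin(np.radians(a))]); print(a,((p-p0)/.05).round(2),round((a-t)/8,2))
E
```

```text
[0.52488401 0.14078434 0.05046851] [-9.00874950e+01 -6.47975616e-02  9.38615384e+01] [1.63608596 1.55196937 0.14672361] 6.25
96 [-0.07 -0.  ] 0.28
98 [-0.12 -0.01] 0.53
100 [-0.17 -0.02] 0.78
102 [-0.22 -0.03] 1.03
104 [-0.27 -0.04] 1.28
106 [-0.32 -0.05] 1.53
108 [-0.37 -0.06] 1.78
110 [-0.41 -0.08] 2.03
112 [-0.46 -0.1 ] 2.28
114 [-0.51 -0.12] 2.53
115 [-0.53 -0.13] 2.65
```

View pics/l5.png

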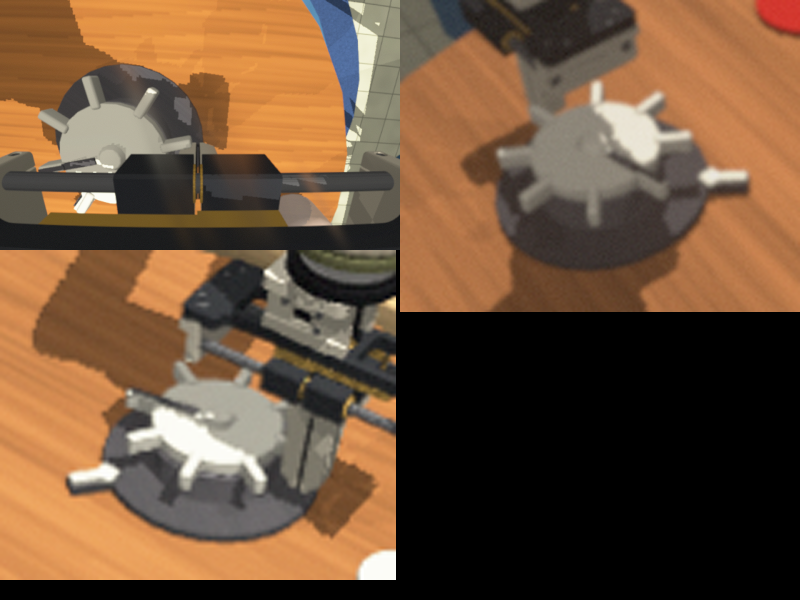

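The wheel has turned a few degrees towards the last click, at about 2 N. I finish the push to about 113°, past the half click but well short of zero's contact at about 132°.

Request:
play_rows --pt "-1 -0.07 0 0 0.28" --pt "-1 -0.12 -0.01 0 0.53" --pt "-1 -0.17 -0.02 0 0.78" --pt "-1 -0.22 -0.03 0 1.03" --pt "-1 -0.27 -0.04 0 1.28" --pt "-1 -0.32 -0.05 0 1.53" --pt "-1 -0.37 -0.06 0 1.78" --pt "-1 -0.41 -0.08 0 2.03" --pt "-1 -0.46 -0.1 0 2.28" --pt "-1 -0.48 -0.11 0 2.4" --pt "-1 -0.48 -0.11 0 2.4"

```text
time: 7.5
tcp_pos: [0.5008, 0.135, 0.0503]
tool_rot: [-90.0, -0.0, 113.0]
force: [0.0, 0.0, -0.6]
opening: 0.0004
```

```bash
python3 look.py l6
```

```text
[0.50075596 0.13497991 0.05031899] [-9.00439168e+01 -4.54050276e-02  1.12961788e+02] [ 0.00394409  0.04291872 -0.63754415] 7.5
```

View pics/l6.png

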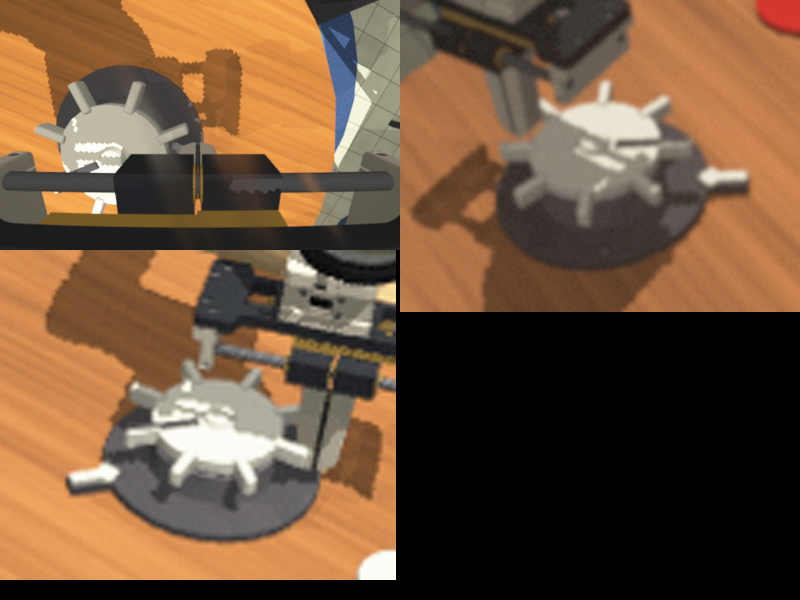

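The strip now lies at the pointer and the force is gone. I'll move to the middle of the gap to clear both teeth, then lift straight up and back away.

Request:
play_rows --pt "-1 -0.05 -0.03 0 0.3" --pt "-1 -0.1 -0.05 0 0.6" --pt "-1 -0.13 -0.07 0 0.8" --pt "-1 -0.13 -0.07 0.1 0.8" --pt "-1 -0.13 -0.07 0.4 0.8" --pt "-1 -0.13 -0.07 0.9 0.8" --pt "-1 -0.13 -0.07 1.5 0.8" --pt "-1 -0.13 -0.07 2.2 0.8" --pt "-1 -0.13 -0.07 3.0 0.8" --pt "-1 -0.6 0.6 3.8 0.8" --pt "-1 -1.1 1.4 4.0 0.8" --pt "-1 -1.6 2.2 4.0 0.8"

```text
time: 8.85
tcp_pos: [0.4225, 0.2452, 0.2555]
tool_rot: [-90.5, -0.0, 119.2]
force: [0.2, 0.6, 0.1]
opening: 0.0
```

Request:
play_rows --pt "-1 -0.4 0.8 0 0" --pt "-1 -0.8 1.6 0 0" --pt "-1 -1.2 2.4 0 0" --pt "-1 -1.6 3.2 0 0" --pt "-1 -1.6 3.2 0 0" --pt "-1 -1.6 3.2 0 0"

```text
time: 9.45
tcp_pos: [0.3419, 0.406, 0.2566]
tool_rot: [-90.5, -0.0, 119.3]
force: [0.7, -0.1, -1.0]
opening: 0.0003
```

```bash
python3 - <<'E'
from h import *
import cv2
print(get_state()["tcp_pos"])
for n in("scene","side"):
    c=capture(n); cv2.imwrite(f"pics/{n}7.png",c["image"][:,:,::-1])
a=cv2.imread("pics/scene7.png")[140:230,320:440]; b=cv2.imread("pics/side7.png")[180:280,160:290]
cv2.imwrite("pics/a7.png",cv2.resize(a,None,fx=6,fy=6,interpolation=cv2.INTER_CUBIC))
cv2.imwrite("pics/b7.png",cv2.resize(b,None,fx=6,fy=6,interpolation=cv2.INTER_CUBIC))
for n in("scene","side"):
    d=cv2.absdiff(cv2.imread(f"pics/{n}0.png"),cv2.imread(f"pics/{n}7.png")).max(2)
    cv2.imwrite(f"pics/d{n}.png",(d>40).astype(np.uint8)*255)
E
```

```text
[0.34191603 0.40599677 0.25663121]
```

View pics/a7.png

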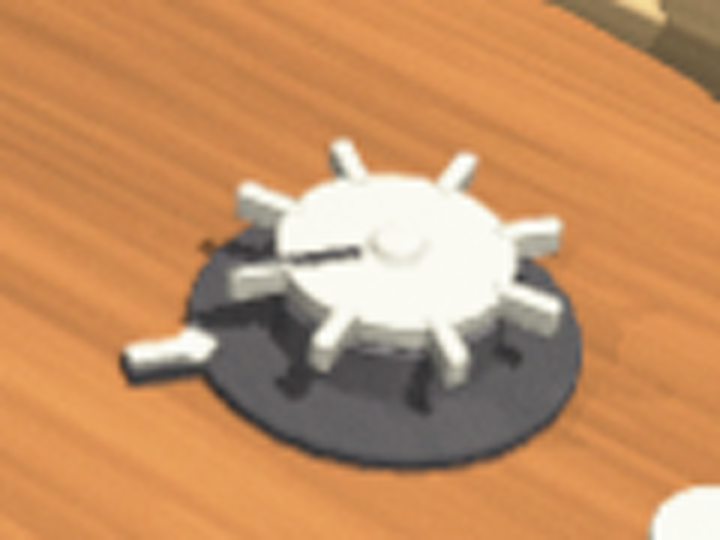

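View pics/b7.png

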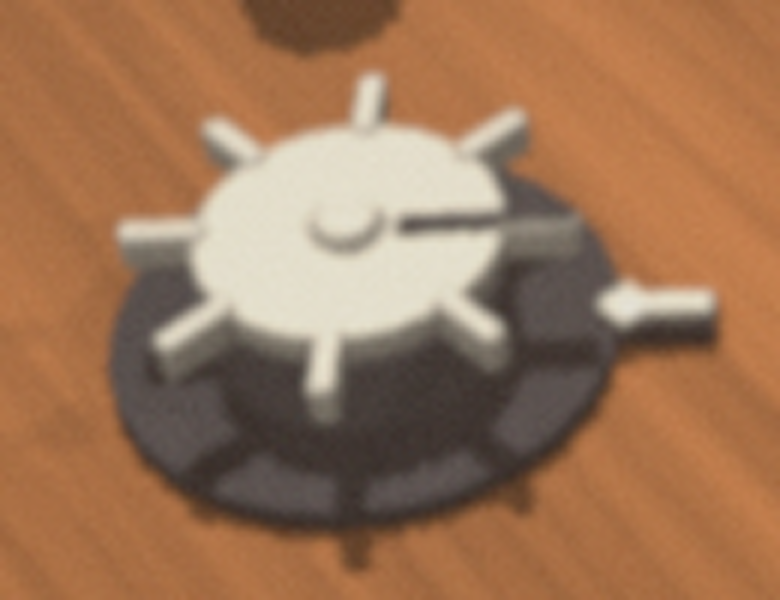

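View pics/dside.png

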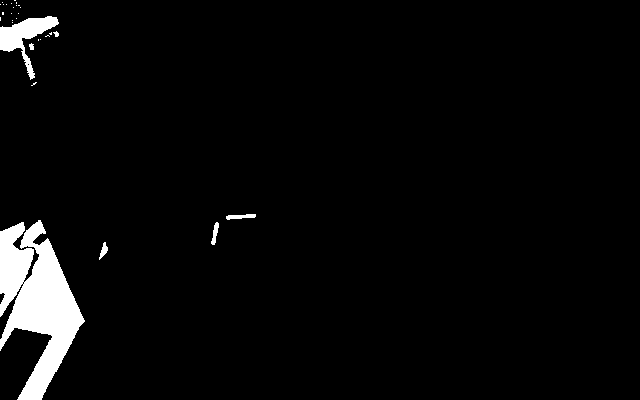

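View pics/dscene.png

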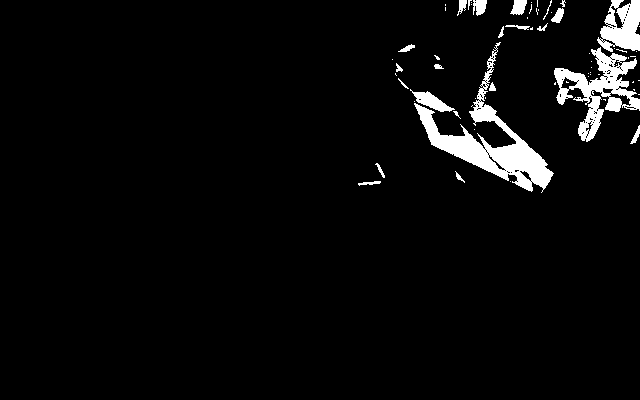

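The strip is on the tooth at the pointer in both views. The difference images show only the strip, the arm and the shadows changed, so the counter and the other objects did not visibly move. I'm handing in.

```bash
python3 -c "
from plant import *
print(get_state()['qvel'].round(2)); print(job_done())"
```

```text
[-1.15 -0.15  0.54 -0.02 -0.28 -0.03]
the job is handed in; nothing more can be done
None
```

The row counter is zeroed: the striped tooth has clicked home at the pointer, and the job is handed in (no verdict is reported).

**What I did:** The wheel started 2 clicks before zero. With the gripper shut, I put the fingertips into a gap between teeth. I then pushed one tooth anticlockwise along an arc about the wheel's axis, one click at a time. I stopped each push just past the half click so the detent finished it. The tool force read between pushes was never more than about 2.3 N. I then moved to the middle of the gap, lifted straight up and backed away, at about 9.5 s.

**Last checks:**
- **Wheel:** both fixed cameras show the strip on the tooth at the pointer.
- **Objects:** comparing pictures from before and after, only the strip, the arm and shadows changed. The counter, jar, dome, hoop and coaster show no visible movement.
- **Arm:** it was clear of everything, though still settling at about 1°/s when I handed in.
- **Disagreements:** the scene and side cameras differed by about 5 mm on the axis position. The wrist camera agreed with their combined fit to about 2 mm. No check failed.

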